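# Uncover the hotplate and stow its cover

## Robot

A 6-joint arm with a two-finger parallel gripper is mounted at the origin on the work surface. World frame = base frame: x ahead of the robot, y to its left, z up, the work surface at z = 0. Lengths are in mm, angles in degrees, forces in N, time in s.
With the tool pointing down it reaches from about 150 to 775 mm from the base axis. Payload 6.1 kg.
Tool frame: the origin (TCP) lies between the finger pads; the fingertips stand 25 mm ahead of it and the grasp point (between the pads) lies 6 mm ahead of it; z points along the fingers, y is the line along which they close (so a half turn about z gives the same grasp; the last joint's range is limited). The gripper opens to 85 mm and grips with 20 to 120 N. Pads are 22 mm wide; open, the fingers measure 114 mm over their backs; the gripper's body (76 mm by 85 mm) begins 54 mm behind the grasp point. The pads swing forward as they close: fully open they stand 13 mm farther back than shut.
Start: joints at [75.86, 7.208, -2.269, 80.523, 0, 90], TCP at [128.253, 509.077, 256.295] pointing down, gripper open.
Joint ranges: [-155.77, 155.77], [-54.66, 111.73], [-72.52, 77.12], [-102.08, 115.82], [-83.92, 84.16], [-180, 180]. Speed limits (degrees/s): [136.94, 136.94, 172.46, 180, 180, 180].

## Interface

Orientations are given as [roll, pitch, yaw] about the fixed x, y, z axes, in that order (R = Rz(yaw) Ry(pitch) Rx(roll)).
In Python, from cell import arm gives the robot as it stands.
- The arm moves only by the tool shift_gripper, called after ">>>" by a JSON object that holds its "method" and its "body". Schema: {"type":"object","properties":{"plan":{"type":"string"},"only":{"type":"string"},"quiet":{"type":"boolean"},"lines":{"type":"string"}},"required":["plan"],"additionalProperties":false}. plan is a string of 1 to 10 rows, parted by semicolons, with the numbers parted by commas; each row has 5 numbers: the opening from 0.0 (shut) to 1.0 (fully open), then dx, dy, dz in mm, then a turn about the tool's z in degrees; each row shifts and turns the commanded pose from where the row before left it, along the tool's axes as they then stand; what a row does not reach is not made up. A row lasts 1/12 s, in which the tool goes at most 41.7 mm and 7.16 degrees, less where a joint would pass 70% of its speed; a pose out of reach is approached as far as the arm can. The fingers move at their own pace and stop on an object; the grip force is fixed at half the most. Time passes only in rows, so rows that do not move let the fingers close. The tool returns the time, the measured TCP pose, the force, the opening and the grip force at its end. only (a regular expression) keeps the lines of the reply that match it, lines (a string "A,B") keeps lines A to B, and quiet returns only ok. Input that does not fit is refused with a message, and nothing moves.
- arm.get_state(): the state, without advancing time (a new reading comes with each control period).
- arm.snapshot(name): name is "scene" or "top" or "wrist"; returns the picture (480x640x3 uint8, blue, green, red); there is no depth.
- arm.calibration(name): a dict with "camera_matrix" (3x3 intrinsics, pixels), "position" and "orientation" of the camera in the world; the wrist camera has in their place "tool_from_camera" (4x4, takes a point from camera to tool coordinates, whose origin is the TCP and whose axes are the flange's). Camera axes: x right, y down, z forward; pixel columns grow to the right and rows downward; lengths in mm; the calibration is good to about 2 mm. The wrist camera is an equidistant fisheye: a pixel r from the principal point sees the ray r / f radians off the axis. A picture is of the moment at which its call begins: read the wrist's pose just before it. calibration takes no time and is no camera call.
- arm.job_done(): hands the job in; it is judged then, once.
The state is a dict: "clock": time; "q": joint angles; "qvel": joint speeds; "joint_efforts": joint torques, N m; "tcp_pos": TCP position; "ee_rot": TCP orientation; "force": force on the tool from outside, world axes, zero at the start; "torque": the same for the moment, N m; "width": opening from 0.0 (shut) to 1.0 (fully open); "grasp_force": force on a finger pad.
Only numpy, scipy, OpenCV 4.12 (cv2) and the standard library are available. Lean on these libraries where they do the work, as an engineer would, in place of code of your own. Each camera call takes 0.05 s, during which the arm holds its last target. There are 200 camera calls.

## Task

Uncover the small hotplate: turn both turn buttons aside onto the rim and lift the wooden cover out of its frame by its handle. Lay it flat on the worktop and let go, then take it again by one end batten and stow it, handle up, flat on the lower deck of the little rack, pushed in square until it is home against the back rail. Leave the buttons turned aside and do not disturb the jar, mug and pepper mill.

Things in the scene. Friction and masses are not known exactly. Their poses are not given: they have to be found in the camera images.
- frame: fixed wooden frame round the hotplate, 216 mm (its x) by 186 mm (y), rim 41 mm high; origin at the centre of its underside on the worktop. The cover lies sunk in its 156 x 146 mm well on ledges 12 mm above the worktop, with 3 mm of play all round, so the rims shield its battens from fingers. A turn button sits on each 30 mm wide rim at the x ends, 93 mm from the centre.
- cover: loose wooden cover, 0.13 to 0.25 kg: a board 150 mm (its x) x 140 mm (y) x 8 mm with a bar handle on top and a low batten along each x end; the two ends are alike. Origin at the centre of its underside, z up; starts with its axes along the frame's.
- handle (a point): centre of the top of the cover's handle, 50 mm above the cover's underside: a bar along the cover's y, 14 mm thick (x), 100 mm long, 20 mm deep (30 to 50 mm above the underside), on two stubs.
- batten_a (a point): middle of the top of the batten at the cover's -x end: an upright strip along y, 12 mm thick (x), 140 mm long, its top 28 mm above the cover's underside and 20 mm above the board; 69 mm from the cover's middle.
- batten_b (a point): the same on the like batten at the cover's +x end.
- button_a (a joint): angle (rad) of the turn button at the frame's -x end, nearer the robot, -1.9 to 1.9, counter-clockwise from above is positive. At 0 the arm points in over the cover; at +1.57 or -1.57 it lies along the rim, clear of it (below about 1.35 it still overlaps the batten). Starts between -0.5 and 0.5. Turns aside either way with light friction (0.03 N m, no spring) and stays where left.
- button_b (a joint): angle (rad) of the turn button at the frame's +x end, the farther one, -1.9 to 1.9, counter-clockwise from above is positive. At 0 the arm points in over the cover; at +1.57 or -1.57 it lies along the rim, clear of it (below about 1.35 it still overlaps the batten). Starts between -0.5 and 0.5. Turns aside either way with light friction (0.03 N m, no spring) and stays where left.
- button_a_knob (a point): centre of the top of the finger knob of button a (at the frame's -x end): an upright steel post 16 mm in diameter and 24 mm tall standing on the button's flat arm, 38 mm from its pivot. The arm's top lies 51 mm above the worktop, the knob's top 75 mm.
- button_b_knob (a point): centre of the top of the finger knob of button b (at the frame's +x end): an upright steel post 16 mm in diameter and 24 mm tall standing on the button's flat arm, 38 mm from its pivot. The arm's top lies 51 mm above the worktop, the knob's top 75 mm.
- button_a_pivot (a point): pivot of button a: on its vertical hinge axis, on the button's upper face 51 mm above the worktop.
- button_b_pivot (a point): pivot of button b: on its vertical hinge axis, on the button's upper face 51 mm above the worktop.
- rack: fixed wooden two-deck rack, open at its -x side, towards the robot; x points into it. Origin on the worktop, midway across, 90 mm in front of the lower deck. Lower deck: x 90 to 195 mm, 210 mm wide, top at 20 mm. Upper deck: x 115 to 195 mm, underside at 110, top at 122 mm. Side posts stand 188 mm apart. The worktop is free for some 180 mm before the lower deck.
- bay (a point): where the cover's origin belongs: on the top of the lower deck, 120 mm in x from the rack's origin, axes as the rack's. There the cover's far end touches the back rail (front face 75 mm further in, 15 mm high) and its near end juts 45 mm out in front of the lower deck. A gripper on the handle does not fit under the upper deck; one on the near batten does.
- jar: small loose spice jar, 44 mm across, 75 mm tall, standing on the rack's upper deck; bystander; origin at the centre of its underside.
- mug: loose white mug, 80 mm across, 90 mm tall, to the left; bystander; origin at the centre of its underside.
- mill: loose dark pepper mill, 54 mm across, 135 mm tall, to the right; bystander; origin at the centre of its underside.

How it is judged (in metres and radians):
On the way, in this order (a step that is already met when the one before it is completed fails the run):
1. both turn buttons are turned aside (at least 1.2 rad either way) ((value of joint button_a above 1.2 rad or value of joint button_a below -1.2 rad) and (value of joint button_b above 1.2 rad or value of joint button_b below -1.2 rad)), for 0.2 s.
2. the cover lies flat on the worktop, handle up, and has been let go (height (world z) of cover below 0.006 m and angle between cover's own z axis and vertical below 0.08 rad and linear speed of cover below 0.03 m/s and contact force between the fingers and cover below 0.2 N), for 0.2 s.
At the end, for the whole second after the job is handed in: The cover lies released and at rest, flat (within 0.08 rad) and handle up on the rack's lower deck, within 20 mm of the back rail, within 25 mm of the middle of the bay sideways, square to the rack within 0.17 rad (either end in), and both turn buttons are still turned aside by at least 1.2 rad (all of step 1 and x of cover in the frame of bay between -0.02 and 0.01 m and y of cover in the frame of bay between -0.025 and 0.025 m and z of cover in the frame of bay between -0.006 and 0.006 m and angle between cover's own z axis and vertical below 0.08 rad and angle between the x axis of cover and the x axis of rack, either way round below 0.17 rad and linear speed of cover below 0.03 m/s and angular speed of cover below 0.1 rad/s and contact force between the fingers and cover below 0.2 N); the robot touches nothing.
It fails at once if the jar is moved by more than 30 mm (distance of jar from where it was at the start of the episode above 0.03 m).
It fails at once if the mug is moved by more than 30 mm (distance of mug from where it was at the start of the episode above 0.03 m).
It fails at once if the pepper mill is moved by more than 30 mm (distance of mill from where it was at the start of the episode above 0.03 m).
It also fails if it takes over 72 s, if anything falls off the work surface, if the arm or the gripper's body presses on something with over 40 N, if the wrist force passes 120 N, or if a joint passes its speed limit or range.

## Working session

There is one attempt and no reset: what is moved stays moved. The work goes in short steps, Python scripts to look and compute and a tool call to move; the robot and the scene stay as the last step left them, time stands still between calls to the robot, and variables do not carry over. Pictures are saved under pics/ and viewed, at most 10 in all, crops included, and the job is handed in when it is done.

```bash
ls; mkdir -p pics
```

Run:
```python
from cell import arm
import cv2
s=arm.get_state();print(s)
for n in("top","scene"):
    cv2.imwrite(f"pics/{n}0.png",arm.snapshot(n));print(n,arm.calibration(n))
print(arm.calibration("wrist"))
```

```text
cell.py
pics
{'clock': 0.0, 'q': array([ 7.58608759e+01,  7.24147073e+00, -2.32739288e+00,  8.05229584e+01,
       -1.50605536e-03,  8.99999700e+01]), 'qvel': array([ 0.0311892 ,  0.01291545, -0.04083958,  0.08263987, -0.01596069,
       -0.04838076]), 'joint_efforts': array([-6.24184067e-04, -4.35906994e+01,  3.52929354e+01,  1.69889705e-02,
        1.20081363e-04,  1.53456959e-06]), 'tcp_pos': array([128.16232169, 508.73588228, 255.5186999 ]), 'ee_rot': array([-1.79908178e+02,  1.50600542e-03,  1.65860908e+02]), 'force': array([-0.48486954, -0.12468593,  0.09272367]), 'torque': array([ 0.01255188,  0.02507545, -0.02067968]), 'grasp_force': 0.0, 'width': 1.0013347582078673}
top {'camera_matrix': array([[551.69718239,   0.        , 323.479652  ],
       [  0.        , 551.69718239, 236.2669514 ],
       [  0.        ,   0.        ,   1.        ]]), 'position': array([ 246.42704336,   21.57485326, 1547.54600651]), 'orientation': array([-1.67258101e+02,  1.39318117e-02, -9.45300974e+01])}
scene {'camera_matrix': array([[455.60684987,   0.        , 315.16662901],
       [  0.        , 455.60684987, 241.120229  ],
       [  0.        ,   0.        ,   1.        ]]), 'position': array([1055.3146789 , -760.40388755,  712.0243775 ]), 'orientation': array([-124.24636701,    0.4943225 ,   31.89440164])}
{'camera_matrix': array([[371.64829954,   0.        , 313.3107934 ],
       [  0.        , 371.64829954, 239.40746944],
       [  0.        ,   0.        ,   1.        ]]), 'tool_from_camera': array([[ 3.83969977e-04, -9.57783185e-01, -2.87491256e-01,
         7.30560314e+01],
       [ 9.99999264e-01,  6.98651840e-04, -9.91985962e-04,
         3.45048212e-01],
       [ 1.15096377e-03, -2.87490664e-01,  9.57782749e-01,
        -1.17921382e+02],
       [ 0.00000000e+00,  0.00000000e+00,  0.00000000e+00,
         1.00000000e+00]])}
```

View pics/top0.png

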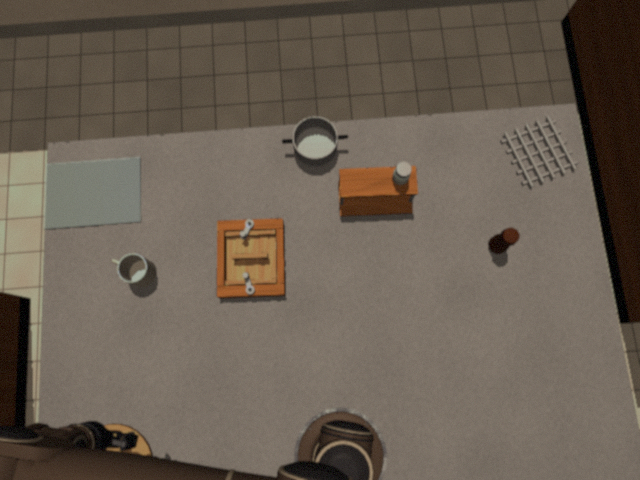

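View pics/scene0.png

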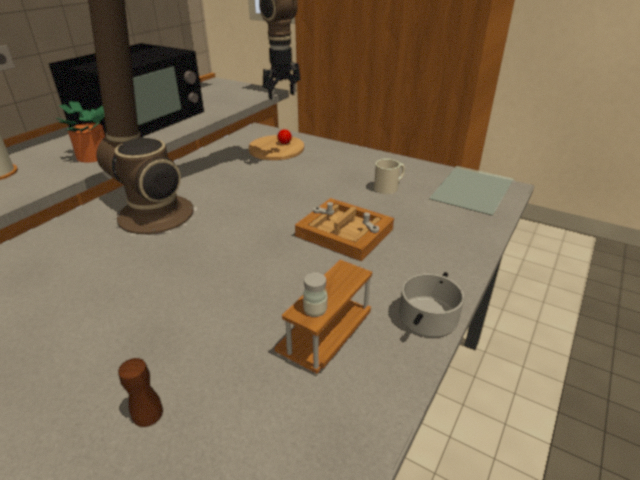

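Top view: frame centred about (251,258), with buttons at (247,229) and (249,284). The rack is at (377,192), jar (402,172), mug (132,268) and mill (505,240). I'll enlarge the middle.

Create h.py:
```python
import numpy as np
from scipy.spatial.transform import Rotation as R
from cell import arm
def rot(o): return R.from_euler('xyz',o,degrees=True).as_matrix()
def cast(n,uv,z):
    c=arm.calibration(n);K=c["camera_matrix"]
    d=rot(c["orientation"])@np.linalg.inv(K)@[uv[0],uv[1],1]
    p=np.array(c["position"]);return p+d*(z-p[2])/d[2]
def proj(n,P):
    c=arm.calibration(n);v=rot(c["orientation"]).T@(np.array(P)-c["position"]);v=c["camera_matrix"]@v;return v[:2]/v[2]
def wcast(s,uv,z):
    c=arm.calibration("wrist");K=c["camera_matrix"];d=(np.array(uv)-K[:2,2])/K[0,0];r=np.hypot(*d)
    T=c["tool_from_camera"];ray=np.r_[d/r*np.sin(r),np.cos(r)] if r>0 else np.array([0,0,1.])
    A=rot(s["ee_rot"]);o=A@T[:3,3]+s["tcp_pos"];ray=A@T[:3,:3]@ray;return o+ray*(z-o[2])/ray[2]
```

Run:
```python
import cv2
i=cv2.imread("pics/top0.png")
cv2.imwrite("pics/c1.png",cv2.resize(i[155:310,210:425],None,fx=3.7,fy=3.7,interpolation=cv2.INTER_CUBIC))
```

```text
(no output)
```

View pics/c1.png

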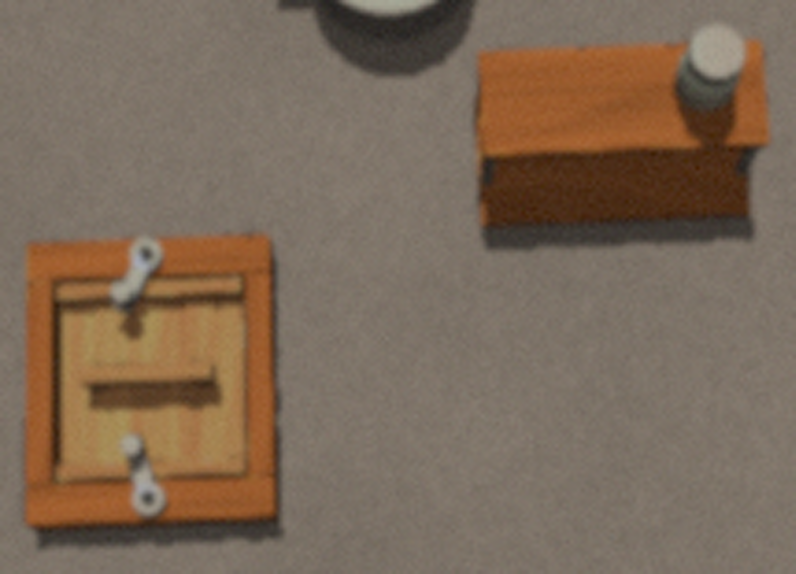

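Crop: frame corners at (27,243), (270,235), (276,519), (28,523). Pivots b (146,253) and a (148,498), knobs b (124,293) and a (133,443). Rack upper deck corners at (480,53), (762,43), (768,143), (485,153); lower deck front edge runs (486,222) to (748,214).

Run:
```python
from h import *
np.set_printoptions(precision=1,suppress=True)
f=lambda u,v,z:cast("top",(u/3.7+210,v/3.7+155),z)
P={}
for n,u,v,z in [("fTL",27,243,41),("fTR",270,235,41),("fBR",276,519,41),("fBL",28,523,41),("pb",146,253,51),("pa",148,498,51),("kb",124,291,75),("ka",131,440,75),("hL",85,380,62),("hR",214,375,62),
 ("rTL",480,53,122),("rTR",762,43,122),("rBR",768,143,122),("rBL",485,153,122),("lL",486,222,20),("lR",748,214,20),("jar",716,52,197)]:
    P[n]=f(u,v,z);print(n,P[n])
c=(P["fTL"]+P["fTR"]+P["fBR"]+P["fBL"])/4;print("frame",c,"piv mid",(P["pa"]+P["pb"])/2,"piv dist",np.linalg.norm(P["pa"]-P["pb"]))
yaw=lambda a,b:np.degrees(np.arctan2(*(P[b]-P[a])[[1,0]]))
print("yaws frame",yaw("fBL","fTL"),yaw("fBR","fTR"),yaw("pa","pb"),yaw("fTR","fTL")-90,yaw("fBR","fBL")-90)
print("rack",yaw("rTR","rTL")-90,yaw("rBR","rBL")-90,yaw("lR","lL")-90,yaw("rBL","rTL"),yaw("rBR","rTR"))
print("arm angles",yaw("pa","ka"),yaw("pb","kb"))
for a,b in[("rTL","rTR"),("rBL","rBR"),("lL","lR"),("rTL","rBL"),("fTL","fTR"),("fTL","fBL"),("pa","ka"),("pb","kb"),("hL","hR")]:print(a,b,np.linalg.norm(P[a]-P[b]))
```

```text
fTL [654.6 289.7  41. ]
fTR [646.3 104.9  41. ]
fBR [429.6 114.1  41. ]
fBL [441.1 296.8  41. ]
pb [637.  198.6  51. ]
pa [451.3 206.3  51. ]
kb [603.  213.4  75. ]
ka [491.3 213.6  75. ]
hL [540.9 247.1  62. ]
hR [537.2 151.7  62. ]
rTL [750.7 -62.4 122. ]
rTR [ 742.  -270.3  122. ]
rBR [ 665.2 -265.7  122. ]
rBL [673.9 -59.5 122. ]
lL [649.  -61.3  20. ]
lR [ 639.3 -264.2   20. ]
jar [ 711.9 -222.2  197. ]
frame [542.9 201.4  41. ] piv mid [544.1 202.5  51. ] piv dist 185.88404427151943
yaws frame -1.9013066631273146 -2.431087233413603 -2.3817445928425967 -2.5853506054750284 -3.6064965485546026
rack -2.394735963241743 -2.425574075289532 -2.7253742197188444 -2.186084668815768 -3.390953941854875
arm angles 10.296273263890294 156.39827409803098
rTL rTR 208.02708769953063
rBL rBR 206.41009764115586
lL lR 203.09780492573492
rTL rBL 76.79718172597337
fTL fTR 185.07149301959353
fTL fBL 213.59604313749122
pa ka 47.25011768507734
pb kb 44.145851352258894
hL hR 95.40863752933149
```

Add to h.py:
```python
def go(x,y,z,yaw=None):
    s=arm.get_state();A=rot(s["ee_rot"]);d=A.T@(np.array([x,y,z])-s["tcp_pos"])
    t=0 if yaw is None else (s["ee_rot"][2]-yaw+180)%360-180
    print("tool d",d.round(1),"|xy|",np.hypot(*d[:2]).round(1),"turn",round(t,1),"| tcp",s["tcp_pos"].round(1),"rot",s["ee_rot"].round(1),"q",s["q"].round(1),"w",round(s["width"],2),"gf",round(s["grasp_force"],1),"F",s["force"].round(1),"t",s["clock"])
```

```text
(no output)
```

>>> {"method": "shift_gripper", "body": {"plan": "0.5,-35,-17,0,0;0.5,-35,-17,0,0;0.5,-35,-17,0,0;0.5,-35,-17,0,0;0.5,-35,-17,0,0;0.5,-35,-17,0,0;0.5,-35,-17,0,0;0.5,-35,-17,0,0;0.5,0,0,0,-5;0.5,0,0,0,0"}}

```text
clock: 0.93
tcp_pos: [367.9, 307.1, 255.8]
ee_rot: [-180.0, -0.0, 170.7]
force: [-0.7, 0.8, -0.5]
width: 0.499
grasp_force: 0.0
```

```bash
python3 -c "
from h import *
go(488.7,213,150,190.3)"
```

```text
tool d [-134.5  -73.4  105.8] |xy| 153.2 turn -19.6 | tcp [367.9 307.1 255.8] rot [-180.    -0.   170.7] q [39.9  2.3 -7.7 80.   0.  49.1] w 0.5 gf 0.0 F [-0.7  0.8 -0.5] t 0.9333
```

>>> {"method": "shift_gripper", "body": {"plan": "0.5,-33.6,-18.4,26,0;0.5,-33.6,-18.4,26,0;0.5,-33.6,-18.4,26,0;0.5,-33.6,-18.4,27,0;0.5,0,0,0,-6.5;0.5,0,0,0,-6.5;0.5,0,0,0,-6.5;0.5,0,0,0,0;0.5,0,0,0,0"}}

```text
clock: 1.68
tcp_pos: [474.5, 225.2, 161.9]
ee_rot: [180.0, -0.0, -169.8]
force: [-0.0, -0.1, 0.1]
width: 0.498
grasp_force: 0.0
```

```bash
python3 -c "
from h import *
import cv2
go(488.7,213,80,190.3)
s=arm.get_state();cv2.imwrite('pics/w1.png',arm.snapshot('wrist'))"
```

```text
tool d [-11.8 -14.5  81.9] |xy| 18.7 turn -0.1 | tcp [474.5 225.2 161.9] rot [ 180.    -0.  -169.8] q [ 25.4   8.2 -13.   68.8   0.   15.2] w 0.5 gf 0.0 F [-0.  -0.1  0.1] t 1.6833
```

View pics/w1.png

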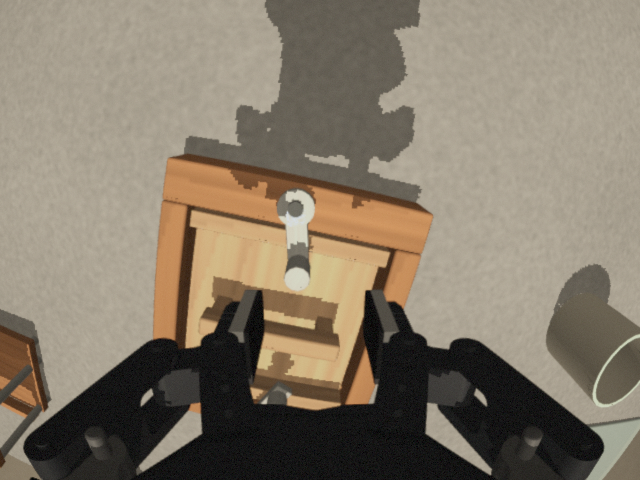

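Wrist view: knob a top at (296,279), pivot a at (295,208), frame near rim corners at (168,157) and (431,212), mug at right (600,340).

```bash
python3 -c "
from h import *
s=arm.get_state()
k=wcast(s,(296,279),75);p=wcast(s,(295,208),51);print(k,p,wcast(s,(168,157),41),wcast(s,(431,212),41))
d=k-p;print(np.hypot(d[0],d[1]),np.degrees(np.arctan2(d[1],d[0])))
go(k[0],k[1],80,190.3)"
```

```text
[489.35595432 217.37617038  75.        ] [452.04161767 209.42783205  51.        ] [433.67322544 118.49420873  41.        ] [439.86577158 300.26064144  41.        ]
38.151484919648176 12.024871621841458
tool d [-13.2 -10.3  82. ] |xy| 16.7 turn -0.1 | tcp [474.6 225.2 162. ] rot [ 180.    -0.  -169.8] q [ 25.4   8.2 -13.   68.8   0.   15.2] w 0.5 gf 0.0 F [-0.1  0.2 -0.8] t 1.7333
```

>>> {"method": "shift_gripper", "body": {"plan": "0.5,-13,-10,20,0;0.5,0,0,20,0;0.5,0,0,20,0;0.5,0,0,22,0;0.5,0,0,0,0;0.26,0,0,0,0;0.26,0,0,0,0;0.26,0,0,0,0;0.26,0,0,0,0"}}

```text
clock: 2.48
tcp_pos: [490.5, 217.5, 81.7]
ee_rot: [180.0, 0.1, -169.7]
force: [0.4, 0.2, 0.5]
width: 0.258
grasp_force: 0.0
```

>>> {"method": "shift_gripper", "body": {"plan": "0.26,0.3,4.6,0,-7;0.26,0.3,4.6,0,-7;0.26,0.3,4.6,0,-7;0.26,0.3,4.6,0,-7;0.26,0.3,4.6,0,-7;0.26,0.3,4.6,0,-7;0.26,0.3,4.6,0,-7;0.26,0.3,4.6,0,-7;0.26,0.3,4.6,0,-7;0.26,0.3,4.6,0,-7"}}

```text
clock: 3.32
tcp_pos: [459.5, 247.8, 81.3]
ee_rot: [-179.9, 0.1, -99.3]
force: [1.0, 0.6, -1.3]
width: 0.255
grasp_force: 0.6
```

```bash
python3 -c "
from h import *
go(452,247,80,267.6)"
```

```text
tool d [2.  7.3 1.3] |xy| 7.6 turn -6.9 | tcp [459.5 247.8  81.3] rot [-1.799e+02  1.000e-01 -9.930e+01] q [ 28.3  10.2 -21.1  58.5  -0.  -52.3] w 0.25 gf 0.6 F [ 1.   0.6 -1.3] t 3.3167
```

>>> {"method": "shift_gripper", "body": {"plan": "0.26,0.3,4.6,0,-7;0.26,0.3,4.6,0,-5;0.26,0,0,0,0;0.5,0,0,0,0;0.5,0,0,0,0;0.5,0,0,-30,0;0.5,0,0,-35,0;0.5,0,0,0,0"}}

```text
clock: 3.98
tcp_pos: [452.2, 248.9, 151.2]
ee_rot: [-179.6, 0.2, -87.8]
force: [2.3, 0.1, 0.5]
width: 0.499
grasp_force: 0.0
```

```bash
python3 -c "
from h import *
go(602.2,214.5,150,336)"
```

```text
tool d [  40.3 -148.5    2.2] |xy| 153.9 turn -63.8 | tcp [452.2 248.9 151.2] rot [-179.6    0.2  -87.8] q [ 28.8   7.1 -15.6  66.8  -0.  -63.4] w 0.5 gf 0.0 F [2.3 0.1 0.5] t 3.9833
```

>>> {"method": "shift_gripper", "body": {"plan": "0.5,8,-30,0,0;0.5,8,-30,0,0;0.5,8,-30,0,0;0.5,8,-30,0,0;0.5,8,-30,0,0;0.5,0,0,0,-7;0.5,0,0,0,-7;0.5,0,0,0,-7;0.5,0,0,0,-7;0.5,0,0,0,-7"}}

```text
clock: 4.82
tcp_pos: [601.5, 213.6, 144.8]
ee_rot: [180.0, -0.0, -52.4]
force: [0.1, 0.2, -0.1]
width: 0.499
grasp_force: 0.0
```

>>> {"method": "shift_gripper", "body": {"plan": "0.5,0,0,0,-7;0.5,0,0,0,-7;0.5,0,0,0,-7;0.5,0,0,0,-7;0.5,0,0,0,0;0.5,0,0,0,0"}}

```text
clock: 5.32
tcp_pos: [601.3, 213.8, 145.0]
ee_rot: [-180.0, -0.0, -24.9]
force: [-0.1, 0.1, -0.0]
width: 0.496
grasp_force: 0.0
```

```bash
python3 -c "
from h import *
import cv2
go(602.2,214.5,80,336)
cv2.imwrite('pics/w2.png',arm.snapshot('wrist'))"
```

```text
tool d [ 0.5 -1.  65. ] |xy| 1.2 turn -0.9 | tcp [601.3 213.8 145. ] rot [-180.    -0.   -24.9] q [  19.6   20.5    0.8   70.3   -0.  -135.5] w 0.5 gf 0.0 F [-0.1  0.1 -0. ] t 5.3167
```

View pics/w2.png

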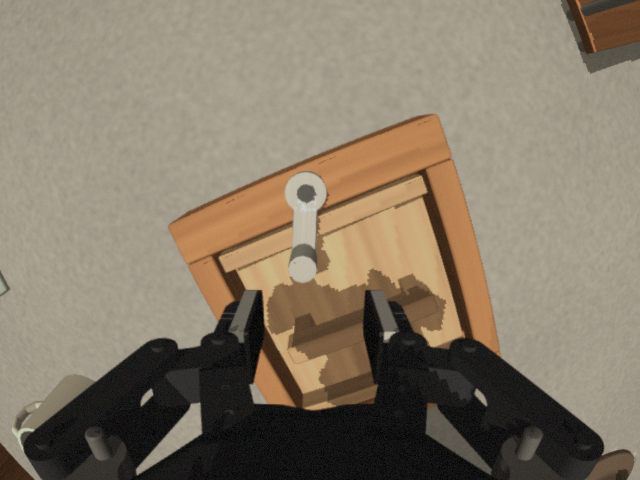

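Knob b top at (302,269), pivot b at (305,193); far frame corners at (171,225) and (436,116).

```bash
python3 -c "
from h import *
s=arm.get_state()
k=wcast(s,(302,269),75);p=wcast(s,(305,193),51);print(k,p,wcast(s,(171,225),41),wcast(s,(436,116),41))
d=k-p;print(np.hypot(d[0],d[1]),np.degrees(np.arctan2(d[1],d[0])))
go(k[0],k[1],80,335)"
```

```text
[604.09820196 219.35169887  75.        ] [637.55039343 202.33781368  51.        ] [655.09295675 290.5731327   41.        ] [647.14310619 110.33419999  41.        ]
37.53027316027409 153.04197449448725
tool d [ 0.2 -6.3 65. ] |xy| 6.3 turn 0.1 | tcp [601.3 213.8 145. ] rot [-180.    -0.   -24.9] q [  19.6   20.5    0.8   70.3   -0.  -135.5] w 0.5 gf 0.0 F [-0.6 -1.1  0. ] t 5.3667
```

>>> {"method": "shift_gripper", "body": {"plan": "0.5,0,-5.5,20,0;0.5,0,0,20,0;0.5,0,0,24,0;0.5,0,0,0,0;0.26,0,0,0,0;0.26,0,0,0,0;0.26,0,0,0,0;0.26,0,0,0,0"}}

```text
clock: 6.03
tcp_pos: [604.3, 219.2, 82.9]
ee_rot: [-179.9, -0.1, -24.7]
force: [0.3, -0.3, 0.1]
width: 0.255
grasp_force: 0.0
```

>>> {"method": "shift_gripper", "body": {"plan": "0.26,0.3,-4.6,0,7;0.26,0.3,-4.6,0,7;0.26,0.3,-4.6,0,7;0.26,0.3,-4.6,0,7;0.26,0.3,-4.6,0,7;0.26,0.3,-4.6,0,7;0.26,0.3,-4.6,0,7;0.26,0.3,-4.6,0,7;0.26,0.3,-4.6,0,7;0.26,0.3,-4.6,0,7"}}

```text
clock: 6.87
tcp_pos: [641.2, 240.7, 82.2]
ee_rot: [-179.9, 0.0, -95.0]
force: [-0.5, -0.8, 0.7]
width: 0.262
grasp_force: 0.5
```

>>> {"method": "shift_gripper", "body": {"plan": "0.26,0,0,0,0;0.26,0,0,0,0;0.5,0,0,0,0;0.5,0,0,0,0;0.6,0,0,-35,0;0.7,0,0,-35,0;0.7,0,0,0,0;0.7,0,0,0,0"}}

```text
clock: 7.53
tcp_pos: [642.1, 241.2, 154.4]
ee_rot: [-179.7, 0.1, -94.6]
force: [-0.6, 0.8, -0.5]
width: 0.704
grasp_force: 0.0
```

```bash
python3 -c "
from h import *
go(544.3,205,90,267.7)"
```

```text
tool d [44.  95.  63.8] |xy| 104.7 turn -2.3 | tcp [642.1 241.2 154.4] rot [-1.797e+02  1.000e-01 -9.460e+01] q [ 20.6  25.4   9.1  73.3  -0.  -64.8] w 0.7 gf 0.0 F [-0.6  0.8 -0.5] t 7.5333
```

>>> {"method": "shift_gripper", "body": {"plan": "0.6,11,23.7,0,-2.3;0.6,11,23.7,0,0;0.6,11,23.7,0,0;0.6,11,23.7,0,0;0.6,0,0,0,0;0.6,0,0,0,0"}}

```text
clock: 8.03
tcp_pos: [542.5, 200.9, 150.6]
ee_rot: [179.9, -0.0, -92.3]
force: [-0.1, 0.8, -0.3]
width: 0.597
grasp_force: 0.0
```

```bash
python3 -c "
from h import *
import cv2
go(544.3,205,58,267.7)
cv2.imwrite('pics/w3.png',arm.snapshot('wrist'))"
```

```text
tool d [-4.2 -1.7 92.6] |xy| 4.5 turn -0.0 | tcp [542.5 200.9 150.6] rot [179.9  -0.  -92.3] q [ 20.3  14.1  -7.2  68.8   0.  -67.4] w 0.6 gf 0.0 F [-0.1  0.8 -0.3] t 8.0333
```

View pics/w3.png

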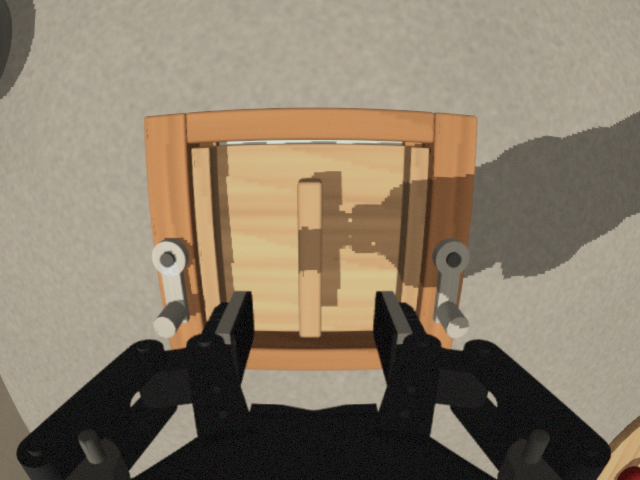

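Both buttons lie along the rim. The handle's top bar runs from (310,179) to (310,336).

```bash
python3 -c "
from h import *
s=arm.get_state()
a=wcast(s,(310,179),62);b=wcast(s,(310,336),62);m=(a+b)/2;print(a,b,np.hypot(*(a-b)[:2]))
for k in((170,320),(456,321)):print(wcast(s,k,75))
for k in((169,259),(453,259)):print(wcast(s,k,51))
go(m[0],m[1],58,267.7)"
```

```text
[543.77732726 154.98357434  62.        ] [548.06177711 255.147934    62.        ] 100.25594973401783
[634.8811325  235.33540582  75.        ]
[455.96637831 243.2568825   75.        ]
[638.4836985  203.11799748  51.        ]
[452.77536349 210.53442779  51.        ]
tool d [-3.8 -2.2 92.7] |xy| 4.4 turn -0.0 | tcp [543.6 201.4 150.7] rot [180.   -0.  -92.3] q [ 20.3  14.2  -7.1  68.8  -0.  -67.4] w 0.6 gf 0.0 F [-0.1  0.3  0.3] t 8.0833
```

>>> {"method": "shift_gripper", "body": {"plan": "0.5,-3.8,-2.2,25,0;0.5,0,0,25,0;0.5,0,0,22,0;0.5,0,0,21,0;0.5,0,0,0,0;0,0,0,0,0;0,0,0,0,0;0,0,0,0,0;0,0,0,0,0;0,0,0,0,0"}}

```text
clock: 8.92
tcp_pos: [547.3, 205.5, 59.4]
ee_rot: [-179.9, 0.1, -92.3]
force: [0.7, -0.2, 2.8]
width: 0.151
grasp_force: 60.3
```

>>> {"method": "shift_gripper", "body": {"plan": "0,0,0,0,0;0,0,0,-10,0;0,0,0,-15,0;0,0,0,-20,0;0,0,0,-25,0;0,0,0,-30,0;0,0,0,-30,0;0,0,0,0,0;0,0,0,0,0"}}

```text
clock: 9.67
tcp_pos: [547.1, 205.5, 190.7]
ee_rot: [-179.8, 0.1, -92.3]
force: [0.7, 0.1, -2.0]
width: 0.151
grasp_force: 59.9
```

```bash
python3 -c "
from h import *
import cv2
go(548,-157.5,190,267.6)
cv2.imwrite('pics/s4.png',arm.snapshot('scene')[130:330,220:460])
i=cv2.imread('pics/s4.png');cv2.imwrite('pics/s4.png',cv2.resize(i,None,fx=2.5,fy=2.5))"
```

```text
tool d [ 3.627e+02 -1.570e+01  2.000e-01] |xy| 363.0 turn 0.1 | tcp [547.1 205.5 190.7] rot [-1.798e+02  1.000e-01 -9.230e+01] q [ 20.6  13.8  -2.4  73.5   0.  -67.1] w 0.15 gf 59.9 F [ 0.7  0.1 -2. ] t 9.6667
```

View pics/s4.png

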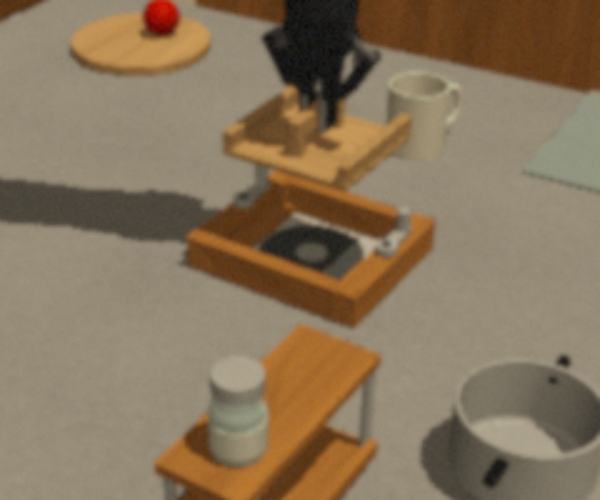

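Cover is out and both buttons stay aside. Now carrying it in front of the rack.

>>> {"method": "shift_gripper", "body": {"plan": "0,15,-2,0,0;0,30,-2,0,0;0,37,-2,0,0;0,37,-2,0,0;0,37,-2,0,0;0,37,-2,0,0;0,37,-2,0,0;0,37,-2,0,0;0,37,-2,0,0;0,30,-2,0,0"}}

```text
clock: 10.55
tcp_pos: [551.2, -131.6, 186.3]
ee_rot: [179.8, 0.0, -92.4]
force: [0.9, 0.2, -1.4]
width: 0.157
grasp_force: 59.8
```

>>> {"method": "shift_gripper", "body": {"plan": "0,18,-2,0,0;0,10,-1,10,0;0,0,0,25,0;0,0,0,25,0;0,0,0,0,0;0,0,0,0,0"}}

```text
clock: 11.05
tcp_pos: [552.6, -156.4, 125.6]
ee_rot: [179.7, 0.1, -92.3]
force: [0.3, -0.1, -0.5]
width: 0.156
grasp_force: 59.6
```

```bash
python3 -c "
from h import *
import cv2
go(540,-157.5,49,267.6)
cv2.imwrite('pics/w5.png',arm.snapshot('wrist'))"
```

```text
tool d [ 1.7 12.2 76.7] |xy| 12.3 turn 0.1 | tcp [ 552.6 -156.4  125.6] rot [ 1.797e+02  1.000e-01 -9.230e+01] q [ -15.8   14.5   -9.9   65.9    0.  -103.5] w 0.16 gf 59.6 F [ 0.3 -0.1 -0.5] t 11.05
```

View pics/w5.png

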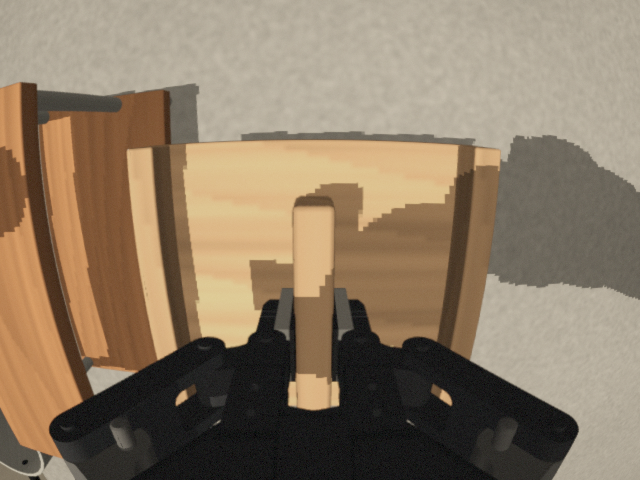

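The cover hangs level. The lower deck's front edge shows at (168,91) (its -y corner); the other front corner is hidden near (156,371).

>>> {"method": "shift_gripper", "body": {"plan": "0,1.5,12,20,0;0,0,0,20,0;0,0,0,18,0;0,0,0,15,0;0,0,0,0,0;0,0,0,0,0;0,0,0,0,0"}}

```text
clock: 11.68
tcp_pos: [543.6, -158.5, 57.0]
ee_rot: [-179.9, -0.0, -92.3]
force: [-0.2, 0.7, -1.3]
width: 0.148
grasp_force: 59.7
```

```bash
python3 -c "
from h import *
go(540,-157.5,47.4,267.6)
s=dict(tcp_pos=np.array([552.6,-156.4,125.6]),ee_rot=[179.7,.1,-92.3])
print(wcast(s,(168,91),20),wcast(s,(156,371),20))"
```

```text
tool d [-0.9  3.7  9.6] |xy| 3.8 turn 0.1 | tcp [ 543.6 -158.5   57. ] rot [-179.9   -0.   -92.3] q [ -16.3   15.7  -17.4   56.8    0.  -103.9] w 0.15 gf 59.7 F [-0.2  0.7 -1.3] t 11.6833
[ 637.84303903 -261.68389149   20.        ] [680.85379279 -58.64430988  20.        ]
```

>>> {"method": "shift_gripper", "body": {"plan": "0,-3,0,4,0;0,0,0,3,0;0,0,0,2,0;0,0,0,0,0;0,0,0,0,0"}}

```text
clock: 12.1
tcp_pos: [543.1, -155.3, 47.4]
ee_rot: [-179.9, 0.0, -92.3]
force: [-1.4, 1.5, 6.7]
width: 0.157
grasp_force: 60.8
```

>>> {"method": "shift_gripper", "body": {"plan": "0,0,0,1,0;0,0,0,0,0;0,0,0,0,0"}}

```text
clock: 12.35
tcp_pos: [543.1, -155.3, 47.4]
ee_rot: [-179.9, 0.0, -92.3]
force: [-3.6, 1.8, 13.0]
width: 0.152
grasp_force: 61.9
```

>>> {"method": "shift_gripper", "body": {"plan": "0.5,0,0,0,0;0.5,0,0,0,0;0.5,0,0,0,0;0.5,0,0,0,0;0.5,0,0,0,0;0.5,0,0,-30,0;0.5,0,0,-35,0;0.5,0,0,-15,0;0.5,0,23,0,0;0.5,0,23,0,0"}}

```text
clock: 13.18
tcp_pos: [497.7, -153.9, 126.3]
ee_rot: [-179.8, -0.0, -92.3]
force: [-0.7, -0.0, 0.5]
width: 0.497
grasp_force: 0.0
```

>>> {"method": "shift_gripper", "body": {"plan": "0.5,0,22,0,0;0.5,0,0,0,0;0.5,0,0,0,0"}}

```text
clock: 13.43
tcp_pos: [474.0, -152.7, 125.3]
ee_rot: [-180.0, -0.0, -92.4]
force: [-0.2, 0.1, 0.5]
width: 0.5
grasp_force: 0.0
```

```bash
python3 -c "
from h import *
import cv2
go(474,-152.5,35,267.6)
cv2.imwrite('pics/w6.png',arm.snapshot('wrist'))"
```

```text
tool d [-0.2  0.1 90.3] |xy| 0.2 turn 0.0 | tcp [ 474.  -152.7  125.3] rot [-180.    -0.   -92.4] q [ -17.9    6.2  -20.    63.8    0.  -105.5] w 0.5 gf 0.0 F [-0.2  0.1  0.5] t 13.4333
```

View pics/w6.png

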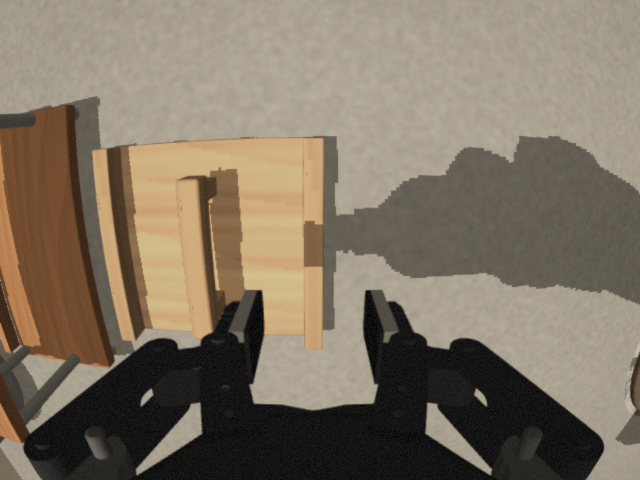

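Cover lies flat on the worktop. Near batten top runs (313,139)–(313,349); deck front corners at (70,106) and (112,366).

```bash
python3 -c "
from h import *
s=arm.get_state()
a=wcast(s,(313,139),28);b=wcast(s,(313.5,349),28);m=(a+b)/2;print(a,b,np.hypot(*(a-b)[:2]))
for q in((70,106),(112,366)):print(wcast(s,q,20))
go(m[0],m[1],35,267.6)"
```

```text
[ 472.55099499 -221.38303012   28.        ] [477.87972959 -83.14683131  28.        ] 138.338866822106
[ 637.77273611 -261.27638346   20.        ]
[645.86214011 -56.54440615  20.        ]
tool d [-0.6 -0.2 90.3] |xy| 0.6 turn 0.0 | tcp [ 474.9 -152.8  125.3] rot [-179.9   -0.   -92.4] q [ -17.8    6.3  -19.9   63.8    0.  -105.5] w 0.5 gf 0.0 F [0.9 0.5 0.1] t 13.4833
```

>>> {"method": "shift_gripper", "body": {"plan": "0.4,0,0,30,0;0.4,0,0,30,0;0.4,0,0,22,0;0.4,0,0,6,0;0.4,0,0,0,0;0.4,0,0,0,0"}}

```text
clock: 13.98
tcp_pos: [475.4, -152.8, 37.6]
ee_rot: [-180.0, -0.0, -92.3]
force: [0.2, 0.1, 0.0]
width: 0.406
grasp_force: 0.0
```

>>> {"method": "shift_gripper", "body": {"plan": "0,0,0,0,0;0,0,0,0,0;0,0,0,0,0;0,0,0,0,0;0,0,0,0,0"}}

```text
clock: 14.4
tcp_pos: [476.0, -153.1, 38.9]
ee_rot: [-179.8, -0.1, -92.3]
force: [0.2, 0.5, 6.5]
width: 0.122
grasp_force: 61.3
```

>>> {"method": "shift_gripper", "body": {"plan": "0,0,0,-8,0;0,0,0,-12,0;0,0,0,-15,0;0,0,0,-10,0;0,0,0,0,0;0,0,0,0,0;0,0,0,0,0"}}

```text
clock: 14.98
tcp_pos: [474.3, -152.6, 81.6]
ee_rot: [180.0, 0.0, -92.3]
force: [-0.4, 0.5, -1.2]
width: 0.118
grasp_force: 60.3
```

```bash
python3 -c "
from h import *
import cv2
go(602.9,-157.5,58,267.6)
s=arm.get_state();print(s['torque'])
cv2.imwrite('pics/s7.png',cv2.resize(arm.snapshot('scene')[220:400,220:460],None,fx=3.2,fy=3.2,interpolation=2))"
```

```text
tool d [  -0.3 -128.7   23.5] |xy| 128.7 turn 0.1 | tcp [ 474.3 -152.6   81.6] rot [180.    0.  -92.3] q [ -17.8    7.9  -23.9   58.3    0.  -105.5] w 0.12 gf 60.3 F [-0.4  0.5 -1.2] t 14.9833
[0.04201223 0.10293957 0.09850904]
```

>>> {"method": "shift_gripper", "body": {"plan": "0,0,-8,0,0;0,0,-15,0,0;0,0,-17,0,0;0,0,0,0,0"}}

```text
clock: 15.37
tcp_pos: [517.5, -154.6, 81.6]
ee_rot: [-179.9, -0.0, -92.3]
force: [-0.4, -0.4, -1.0]
width: 0.12
grasp_force: 60.3
```

>>> {"method": "shift_gripper", "body": {"plan": "0,0,-15,0,0;0,0,-18,0,0;0,0,-15,0,0;0,0,0,0,0;0,0,0,0,0"}}

```text
clock: 15.78
tcp_pos: [562.4, -156.1, 81.2]
ee_rot: [179.9, 0.0, -92.3]
force: [-1.0, -0.3, -1.9]
width: 0.123
grasp_force: 60.3
```

```bash
python3 -c "
from h import *
go(602.9,-157.5,58,267.6)"
```

```text
tool d [ -0.2 -40.6  23.1] |xy| 40.6 turn 0.1 | tcp [ 562.4 -156.1   81.2] rot [179.9   0.  -92.3] q [ -15.5   16.7  -12.8   60.6   -0.  -103.2] w 0.12 gf 60.3 F [-1.  -0.3 -1.9] t 15.7833
```

>>> {"method": "shift_gripper", "body": {"plan": "0,0,-13,0,0;0,0,-12,0,0;0,0,0,8,0;0,0,0,8,0;0,0,0,0,0;0,0,0,0,0"}}

```text
clock: 16.28
tcp_pos: [585.6, -157.0, 64.8]
ee_rot: [179.8, 0.0, -92.4]
force: [-0.6, 0.4, -1.6]
width: 0.121
grasp_force: 60.3
```

>>> {"method": "shift_gripper", "body": {"plan": "0,0,0,3,0;0,0,0,2,0;0,0,0,0,0;0,0,0,0,0"}}

```text
clock: 16.62
tcp_pos: [587.4, -157.3, 61.2]
ee_rot: [180.0, -0.0, -92.3]
force: [0.6, -0.4, -0.9]
width: 0.124
grasp_force: 60.3
```

>>> {"method": "shift_gripper", "body": {"plan": "0,0,0,2,0;0,0,0,0,0;0,0,0,0,0"}}

```text
clock: 16.87
tcp_pos: [587.7, -157.4, 59.2]
ee_rot: [-180.0, -0.0, -92.3]
force: [0.2, -0.3, -0.9]
width: 0.12
grasp_force: 60.3
```

>>> {"method": "shift_gripper", "body": {"plan": "0,0,0,1.5,0;0,0,0,0,0;0,0,0,0,0"}}

```text
clock: 17.12
tcp_pos: [587.7, -157.4, 58.4]
ee_rot: [-180.0, -0.0, -92.3]
force: [-2.0, 1.1, 2.9]
width: 0.118
grasp_force: 61.0
```

>>> {"method": "shift_gripper", "body": {"plan": "0,0,-5,0,0;0,0,-4,0,0;0,0,0,0,0;0,0,0,0,0"}}

```text
clock: 17.45
tcp_pos: [597.1, -157.9, 58.5]
ee_rot: [-179.9, -0.0, -92.3]
force: [-2.8, 0.2, 4.3]
width: 0.118
grasp_force: 61.1
```

>>> {"method": "shift_gripper", "body": {"plan": "0,0,-3,0,0;0,0,0,0,0;0,0,0,0,0"}}

```text
clock: 17.7
tcp_pos: [599.7, -158.0, 58.5]
ee_rot: [-180.0, -0.0, -92.3]
force: [-3.8, 0.3, 5.4]
width: 0.121
grasp_force: 61.3
```

>>> {"method": "shift_gripper", "body": {"plan": "0,0,-3,0,0;0,0,0,0,0;0,0,0,0,0"}}

```text
clock: 17.95
tcp_pos: [602.6, -158.1, 58.5]
ee_rot: [-180.0, -0.0, -92.3]
force: [-3.6, -0.2, 6.7]
width: 0.125
grasp_force: 61.3
```

>>> {"method": "shift_gripper", "body": {"plan": "0,0,-2,0,0;0,0,0,0,0;0,0,0,0,0"}}

```text
clock: 18.2
tcp_pos: [604.5, -158.2, 58.6]
ee_rot: [-180.0, -0.0, -92.3]
force: [-3.8, 0.2, 7.6]
width: 0.121
grasp_force: 61.4
```

>>> {"method": "shift_gripper", "body": {"plan": "0,0,-2,0,0;0,0,0,0,0;0,0,0,0,0"}}

```text
clock: 18.45
tcp_pos: [605.4, -158.2, 58.6]
ee_rot: [179.9, -0.0, -92.4]
force: [-7.1, 0.5, 10.3]
width: 0.12
grasp_force: 61.8
```

>>> {"method": "shift_gripper", "body": {"plan": "0,0,-1.5,0,0;0,0,0,0,0;0,0,0,0,0"}}

```text
clock: 18.7
tcp_pos: [605.5, -158.3, 58.6]
ee_rot: [179.8, -0.0, -92.4]
force: [-13.3, 0.0, 13.9]
width: 0.127
grasp_force: 62.2
```

>>> {"method": "shift_gripper", "body": {"plan": "0,0,2,0,0;0.35,0,0,0,0;0.35,0,0,0,0;0.35,0,0,0,0;0.35,0,0,-10,0;0.35,0,0,-25,0;0.35,0,0,-30,0;0.35,0,20,-35,0;0.35,0,35,-35,0;0.35,0,35,0,0"}}

```text
clock: 19.53
tcp_pos: [524.9, -155.3, 193.6]
ee_rot: [-179.4, -0.1, -92.3]
force: [0.3, -0.1, 1.2]
width: 0.349
grasp_force: 0.0
```

>>> {"method": "shift_gripper", "body": {"plan": "0.35,0,30,0,0;0.35,0,0,0,0;0.35,0,0,0,0"}}

```text
clock: 19.78
tcp_pos: [491.3, -153.4, 188.3]
ee_rot: [-179.9, -0.0, -92.4]
force: [-0.0, -0.7, 0.1]
width: 0.353
grasp_force: 0.0
```

```bash
python3 -c "
from h import *
import cv2
t=arm.snapshot('top')[155:310,210:425];s=arm.snapshot('scene')[170:370,230:460]
a=cv2.resize(t,(720,519)) [:, :];
a=cv2.resize(t,(430,310));b=cv2.resize(s,(370,322),interpolation=2)
c=np.zeros((322,800,3),np.uint8);c[:310,:430]=a;c[:,430:]=b;cv2.imwrite('pics/f.png',c)
go(0,0,0)"
```

```text
tool d [-133.4  498.9  186.7] |xy| 516.4 turn 0 | tcp [ 492.7 -153.6  187.6] rot [-179.9   -0.   -92.3] q [ -17.3    6.7  -11.5   71.7    0.  -105. ] w 0.35 gf 0.0 F [-0.3 -0.2 -0.1] t 19.8833
```

View pics/f.png

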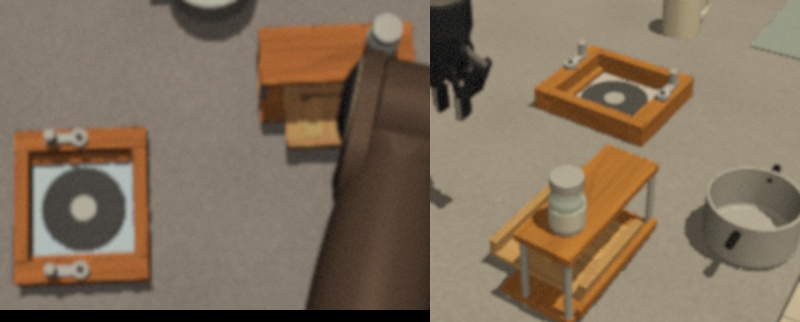

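The cover sits flat and square on the lower deck against the rail. Both buttons are aside, the jar is upright and the gripper is clear.

```bash
python3 -c "
from cell import arm
print(arm.job_done())"
```

```text
the job is handed in; nothing more can be done
None
```

The job is handed in at about 20 s. The cover is stowed flat, handle up and square, against the back rail, both buttons are turned aside, and the last pictures show the jar standing and nothing knocked over. I got no verdict back from the judge.

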